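# Pack away the goldsmith's file case

### The arm

A 6-joint arm with a two-finger parallel gripper is mounted at the origin on the work surface. World frame = base frame: x ahead of the robot, y to its left, z up, the work surface at z = 0. Lengths are in m, angles in degrees, forces in N, time in s.
With the tool pointing down it reaches from about 0.3 to 0.775 m from the base axis. Payload 14.6 kg.
Tool frame: the origin (TCP) lies midway between the tips of the shut fingers; the grasp point (between the pads) lies 19 mm behind it (env.pinch_z is the z of the grasp point in the tool frame, in m); z points along the fingers, y is the direction in which the jaws open and shut (so a half turn about z gives the same grasp; the last joint's range is limited). The gripper opens to 94 mm and grips with 3 to 60 N. Pads are 16 mm wide; open, the fingers measure 119 mm over their backs; the gripper's body (75 mm by 177 mm) begins 78 mm behind the grasp point.
Start: joints at [71.986, 17.183, 87.147, -0, 75.671, -3.816], TCP at [0.135, 0.533, 0.169] pointing down, gripper open.
Joint ranges: [-173.82, 173.82], [-45.26, 126.66], [13.44, 144.39], [-59.66, 239.66], [0, 175.72], [-146.38, 146.38]. Speed limits (degrees/s): [127.2, 127.2, 147.25, 180, 180, 180].

### API

Orientations are given as [roll, pitch, yaw] about the fixed x, y, z axes, in that order (R = Rz(yaw) Ry(pitch) Rx(roll)).
In Python, from cell import env gives the robot as it stands. The module is installed in compiled form; this text tells all that it offers.
- The arm moves only by the tool play_rows, never from a script. Its argument "steps" is a list of rows, each an object with "slide": the shift along the tool's x, y, z in mm, a list of three; "turn": the turn, a rotation vector about the tool's x, y, z in rad, a list of three; "claw": the opening, from -1 (shut) to 1 (fully open). In form: [{"slide": [x, y, z], "turn": [ax, ay, az], "claw": claw}, ...]. A call has 1 to 20 rows; each row is the pose to reach, as a shift and turn from the pose commanded when the call began, along the tool's axes at that moment; what a row does not reach only later rows make up. A row lasts 1/10 s, in which the tool goes at most 50 mm and 8.59 degrees, less where a joint would pass 70% of its speed; a pose out of reach is approached as far as the arm can. A call with a gripper value outside its range is refused whole. The fingers move at their own pace and stop on an object; "squeeze" is the grip in N (left out, the last holds). Time passes only in rows, so rows that repeat a pose let the fingers close. It gives the time, the measured TCP pose, the force and the opening at its end, in the units of the state.
- env.observe(): the state, without advancing time (a new reading comes with each control period).
- env.get_image(name): name is "scene" or "top" or "wrist"; returns a dict with "frame" (384x512x3 uint8, red, green, blue), "fx", "fy", "cx", "cy" (pixels), "T" (4x4, takes a point from camera to world coordinates); the wrist camera has in their place "T_tool_cam" (4x4, takes a point from camera to tool coordinates, whose origin is the TCP and whose axes are the flange's). Camera axes: x right, y down, z forward; pixel columns grow to the right and rows downward; lengths in m; the calibration is good to about 2 mm. A picture is of the moment at which its call begins: read the wrist's pose just before it. There is no depth.
- env.close_job(): hands the job in, once; it reports no verdict.
The state is a dict: "time": time; "joint_positions": joint angles; "joint_velocities": joint speeds; "tau": joint torques, N m; "tcp_pos": TCP position; "ee_rot": TCP orientation; "ft_force": force on the tool from outside, world axes, zero at the start; "moment": the same for the moment, N m; "grip_width": opening from 0.0 (shut) to 1.0 (fully open).
Only numpy, scipy, OpenCV 4.12 (cv2) and the standard library are available. Lean on these libraries where they do the work, as an engineer would, in place of code of your own. Each camera call takes 0.05 s, during which the arm holds its last target.

### The job

Pack up the goldsmith's tool case: first, with the lid still open, push the upright file flap over until it lies fully down inside the case; then push the lid over and press it fully shut on top, easing it down rather than slamming it. Do not pick up or shove the jar, the ring mandrel and the hammer beside it.

Things in the scene. Friction and masses are not known exactly. Their poses are not given: they have to be found in the camera images.
- case: Open-topped dark wooden case, 240 (its x) x 160 (its y) x 70 mm high, walls 8 mm, screwed to the bench. Origin at the centre of its underside. Its long axis is x; the lid is hinged along its +y rim and the flap just inside its -y wall, both hinges parallel to x.
- lid (a joint): Angle of the lid about its hinge: 0 = shut flat on the case's rim, pi/2 = upright, more = leaning back, outwards to the case's +y side; it starts at 1.7 to 2.0 and stops at 2.15. Stiff friction hinge, about 0.4 N m: it stays where it is left and does not fall by itself. It weighs about 0.35 kg.
- flap (a joint): Angle of the flap about its hinge: 0 = folded flat inside the case, pi/2 = upright; it starts at 1.4 to 1.75 and stops at 1.8 (leaning slightly outwards, to the case's -y side). Friction hinge, about 0.14 N m: it stays where it is left. It weighs about 0.14 kg. While it stands up it blocks the lid.
- lid_hinge (a point): Point on the lid's hinge line, midway along it: in the case's frame (0, +80, 70.5) mm. The lid is a dark wooden panel, 240 mm along the hinge, 160 mm from hinge to free edge, 10 mm thick. Shut, it covers the case completely, its underside at hinge height and its top 10 mm higher (80.5 mm above the bench).
- lid_edge (a point): Middle of the lid's free edge, on the outer face (the upper face when shut), 160 mm from the hinge and 10 mm above the hinge plane when shut.
- flap_hinge (a point): Point on the flap's hinge line, midway along it: in the case's frame (0, -66, 45) mm. The flap is a plywood panel 200 mm along the hinge, 125 mm from hinge to free edge, 8 mm thick, with small needle files held by two bars on the face that looks to the lid; that face ends downward. The other face is plain. Folded, its underside is at hinge height and its plain top face at 53 mm above the bench, 17 mm below the case's rim.
- flap_edge (a point): Middle of the flap's free edge, on its plain face (the one facing away from the lid when upright, upward when folded), 125 mm from the hinge.
- jar: Closed glass jar, 52 mm diameter, 80 mm tall, loose, beyond the +x end of the case. Origin at the centre of its underside. Bystander.
- mandrel: Small steel ring mandrel: a tapered post on a round 56 mm foot, 100 mm tall, loose, beyond the +x end of the case. Origin at the centre of its underside. Bystander.
- hammer: Small hammer, 200 mm long, 26 mm high, lying loose on the bench on the -y side of the case, 95 to 110 mm out from its wall (handle) and roughly parallel to it, with the head reaching to some 40 to 70 mm from the wall. Origin at its underside, at the middle of its length; its x axis runs along the handle to the head. Bystander.

How it is judged:
By the outcome, as a careful person would: the job done as asked, in the order asked, and still so for the second after the job is handed in, with the robot touching nothing.
It also fails if it takes over 58 s, if anything falls off the work surface, if the arm or the gripper's body presses on something with over 40 N, if the wrist force passes 120 N, or if a joint passes its speed limit or range.

## Working session

There is one attempt and no reset: what is moved stays moved. The work goes in short steps, Python scripts to look and compute and a tool call to move; the robot and the scene stay as the last step left them, time stands still between calls to the robot, and variables do not carry over. Pictures are saved under pics/ and viewed, and the job is handed in when it is done.

Besides the shell and the picture viewer there is one more tool, called after ">>>" as a command line: name --argument value ..., lists and objects as JSON in quotes. play_rows: Moves the arm, as the interface text tells. Its arguments: {"type":"object","properties":{"steps":{"type":"array","items":{"type":"object","properties":{"slide":{"type":"array","items":{"type":"number"}},"turn":{"type":"array","items":{"type":"number"}},"claw":{"type":"number"}}}},"squeeze":{"type":"number"}},"required":["steps"]}

```bash
mkdir -p pics; python3 - <<'E'
from cell import env
import cv2,numpy as np
s=env.observe();print({k:np.round(v,3) for k,v in s.items()})
for n in ["scene","top"]:
    d=env.get_image(n);cv2.imwrite(f"pics/{n}0.png",d["frame"][:,:,::-1]);print(n,d["fx"],d["fy"],d["cx"],d["cy"],np.round(d["T"],4).tolist())
E
```

```text
{'time': np.float64(0.0), 'joint_positions': array([ 7.1985e+01,  1.7214e+01,  8.7180e+01, -2.0000e-03,  7.5669e+01,
       -3.8150e+00]), 'joint_velocities': array([-0.026,  0.048, -0.031, -0.089, -0.072, -0.05 ]), 'tau': array([-0.0000e+00, -5.3181e+01, -3.5273e+01,  7.1000e-02,  2.4000e-02,
       -0.0000e+00]), 'tcp_pos': array([0.135, 0.533, 0.169]), 'ee_rot': array([-1.79937e+02, -2.00000e-03,  1.65801e+02]), 'ft_force': array([ 0.021, -0.252,  0.433]), 'moment': array([ 0.003,  0.001, -0.014]), 'grip_width': np.float64(0.999)}
scene 380.98489100821627 380.98489100821627 268.75833302770764 192.6951748513337 [[0.8249, 0.4381, -0.3574, 0.8763], [0.5653, -0.6355, 0.5259, -0.3605], [0.0033, -0.6358, -0.7718, 0.6334], [0.0, 0.0, 0.0, 1.0]]
top 460.5267931132626 460.5267931132626 244.87281425052984 193.87870537669792 [[-0.0094, -0.9928, 0.1191, 0.4759], [-1.0, 0.0096, 0.0013, 0.0134], [-0.0025, -0.119, -0.9929, 0.9599], [0.0, 0.0, 0.0, 1.0]]
```

View pics/scene0.png

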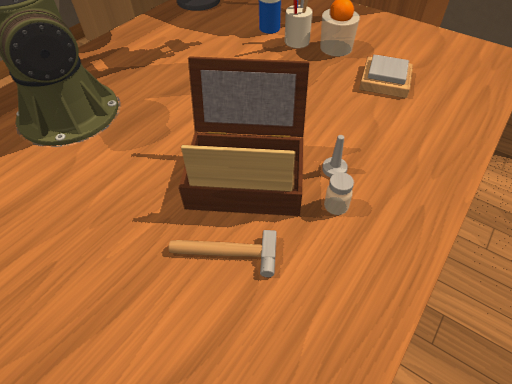

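View pics/top0.png

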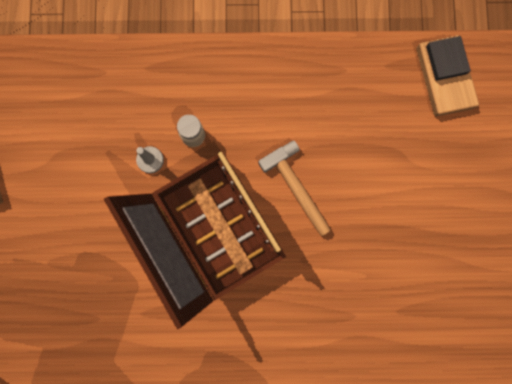

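```bash
python3 - <<'E'
import cv2
a=cv2.imread("pics/scene0.png")[45:225,165:365];cv2.imwrite("pics/s1.png",cv2.resize(a,None,fx=4,fy=3.3333,interpolation=2)[:600])
a=cv2.imread("pics/top0.png")[130:340,95:345];cv2.imwrite("pics/t1.png",cv2.resize(a,None,fx=2.8,fy=2.8,interpolation=2))
E
```

```text
(no output)
```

View pics/s1.png

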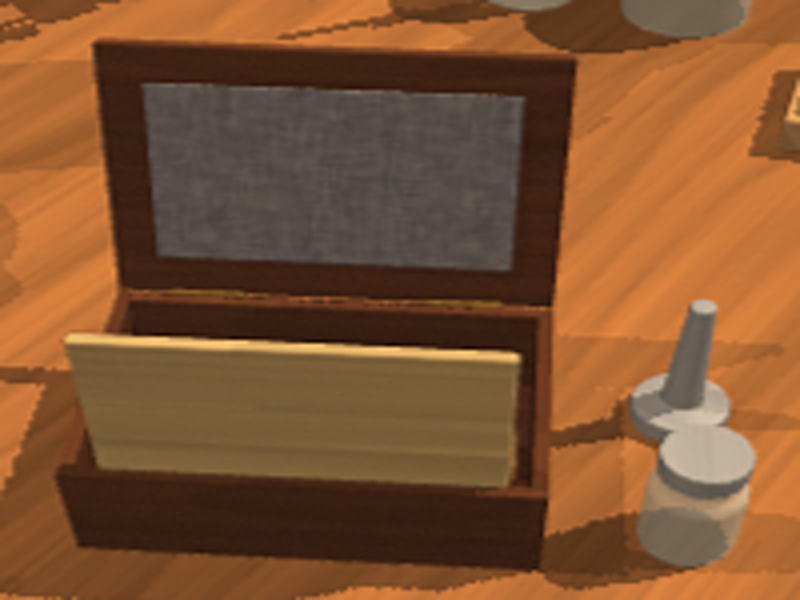

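View pics/t1.png

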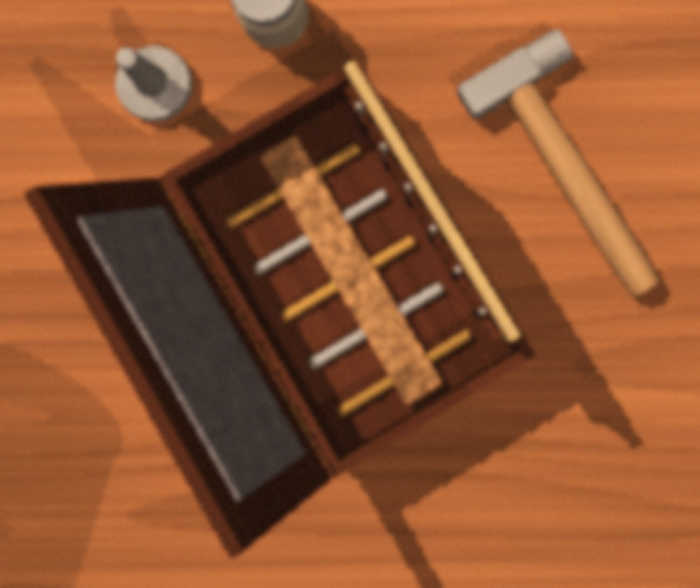

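```bash
cat > h.py <<'E'
import numpy as np
K={'s':(380.985,268.758,192.695,np.array([[0.8249,0.4381,-0.3574,0.8763],[0.5653,-0.6355,0.5259,-0.3605],[0.0033,-0.6358,-0.7718,0.6334]])),
'p':(460.527,244.873,193.879,np.array([[-0.0094,-0.9928,0.1191,0.4759],[-1,0.0096,0.0013,0.0134],[-0.0025,-0.119,-0.9929,0.9599]]))}
def ray(c,u,v):
    f,cx,cy,T=K[c];d=T[:,:3]@np.array([(u-cx)/f,(v-cy)/f,1]);return T[:,3],d/np.linalg.norm(d)
def onz(c,u,v,z):
    o,d=ray(c,u,v);return o+d*(z-o[2])/d[2]
def tri(a,b):
    o1,d1=ray('s',*a);o2,d2=ray('p',*b)
    t=np.linalg.lstsq(np.c_[d1,-d2],o2-o1,rcond=None)[0]
    p,q=o1+t[0]*d1,o2+t[1]*d2;return (p+q)/2,np.linalg.norm(p-q)
E
python3 - <<'E'
from h import *
np.set_printoptions(precision=4,suppress=True)
sfl=onz('s',180,186,.07);sfr=onz('s',301.8,192.6,.07);bl=onz('s',185,209.1,0);br=onz('s',300,215.4,0)
hl=onz('s',195.5,132,.07);hr=onz('s',303.3,137.4,.07);thr=onz('p',153.9,193.6,.07);thl=onz('p',214.6,297.9,.07);tfl=onz('p',284.3,255.7,.07)
for n in "sfl sfr bl br hl hr thr thl tfl".split(): print(n,eval(n))
for a,b in ((sfl,sfr),(bl,br),(hl,hr),(thl,thr)): d=b-a;print(np.linalg.norm(d),np.degrees(np.arctan2(d[1],d[0])))
print("flap L,R",tri((181.5,145.8),(278.9,251.4)),tri((294.8,151.2),(220,153.2)))
print("lid L,R",tri((188.8,57.6),(178.9,327.5)),tri((309,63),(105.7,198.9)))
# case frame fit (2D) 
src=np.array([[-120,-80],[120,-80],[-120,-80],[120,-80],[-120,80],[120,80],[-120,80],[120,80],[-120,-80]])/1e3
dst=np.array([eval(n)[:2] for n in "sfl sfr bl br hl hr thl thr tfl".split()])
c1,c2=src.mean(0),dst.mean(0);U,S,V=np.linalg.svd((src-c1).T@(dst-c2));R=(U@V).T;t=c2-R@c1
yaw=np.degrees(np.arctan2(R[1,0],R[0,0]));print("case",t,yaw);print(((src@R.T+t)-dst)*1e3)
fr=lambda p:np.r_[R.T@(p[:2]-t),p[2]]
for a,b in (((181.5,145.8),(278.9,251.4)),((294.8,151.2),(220,153.2)),((188.8,57.6),(178.9,327.5)),((309,63),(105.7,198.9))): print(fr(tri(a,b)[0]))
for n,u,v,z in (("jar",340,180,.08),("mandrelfoot",337,165,.005),("hamhead",268,232,.026),("hamheadfar",268,270,.026),("hamend",172,246,.02)): p=onz('s',u,v,z);print(n,p,fr(p))
E
```

```text
sfl [ 0.4639 -0.0605  0.07  ]
sfr [0.6674 0.0595 0.07  ]
bl [ 0.4646 -0.0641  0.    ]
br [0.67   0.0577 0.    ]
hl [0.3845 0.0747 0.07  ]
hr [0.5891 0.1947 0.07  ]
thr [0.5849 0.1917 0.07  ]
thl [0.3847 0.0738 0.07  ]
tfl [ 0.4627 -0.0598  0.07  ]
0.23628084311933029 30.546887541956817
0.23877139775175998 30.676856455323186
0.23721285826662336 30.397621502640312
0.23237838039526854 30.491302185307248
flap L,R (array([ 0.4721, -0.0421,  0.1667]), np.float64(0.0018704493406266943)) (array([0.6442, 0.0583, 0.168 ]), np.float64(0.0029984500049224424))
lid L,R (array([0.3549, 0.12  , 0.2177]), np.float64(0.0004747447025153323)) (array([0.5601, 0.2416, 0.2159]), np.float64(0.002452728335483248))
case [0.5261 0.0664] 30.49143827857946
[[-0.6698 -2.8926]
 [ 2.6512 -1.2025]
 [-1.3592  0.7095]
 [ 0.0927  0.6677]
 [-2.4497 -0.2764]
 [-0.2448  1.4727]
 [-2.5835  0.6363]
 [ 3.9838  4.5041]
 [ 0.5794 -3.6189]]
[-0.1015 -0.0661  0.1667]
[ 0.0977 -0.0669  0.168 ]
[-0.1202  0.1331  0.2177]
[0.1182 0.1337 0.2159]
jar [0.7156 0.1212 0.08  ] [ 0.1911 -0.049   0.08  ]
mandrelfoot [0.667  0.2231 0.005 ] [0.201  0.0636 0.005 ]
hamhead [ 0.6487 -0.0274  0.026 ] [ 0.058 -0.143  0.026]
hamheadfar [ 0.6941 -0.0936  0.026 ] [ 0.0636 -0.2231  0.026 ]
hamend [ 0.5163 -0.1516  0.02  ] [-0.119  -0.1829  0.02  ]
```

>>> play_rows --steps '[{"slide": [0, 0, -25], "turn": [0, 0, 0.13], "claw": -1}, {"slide": [0, 0, -50], "turn": [0, 0, 0.26], "claw": -1}, {"slide": [0, 0, -80], "turn": [0, 0, 0.39], "claw": -1}, {"slide": [0, 0, -110], "turn": [0, 0, 0.52], "claw": -1}, {"slide": [0, 0, -130], "turn": [0, 0, 0.65], "claw": -1}, {"slide": [0, 0, -140], "turn": [0, 0, 0.75], "claw": -1}, {"slide": [0, 0, -140], "turn": [0, 0, 0.79], "claw": -1}, {"slide": [0, 0, -140], "turn": [0, 0, 0.79], "claw": -1}]'

```text
time: 0.9
tcp_pos: [0.1349, 0.5332, 0.309]
ee_rot: [-180.0, 0.0, 120.5]
ft_force: [0.7, -0.8, 0.0]
grip_width: 0.353
```

>>> play_rows --steps '[{"slide": [-20, 3, 0], "claw": -1}, {"slide": [-55, 8, 0], "claw": -1}, {"slide": [-95, 14, 0], "claw": -1}, {"slide": [-140, 20, 0], "claw": -1}, {"slide": [-185, 26, 0], "claw": -1}, {"slide": [-230, 33, 0], "claw": -1}, {"slide": [-275, 39, 0], "claw": -1}, {"slide": [-320, 45, 0], "claw": -1}, {"slide": [-365, 52, 0], "claw": -1}, {"slide": [-410, 58, 0], "claw": -1}, {"slide": [-455, 65, 0], "claw": -1}, {"slide": [-500, 71, 0], "claw": -1}, {"slide": [-545, 77, 0], "claw": -1}, {"slide": [-590, 84, 0], "claw": -1}, {"slide": [-635, 90, 0], "claw": -1}, {"slide": [-670, 95, 0], "claw": -1}, {"slide": [-695, 98, 0], "claw": -1}, {"slide": [-706, 100, 0], "claw": -1}, {"slide": [-706, 100, 0], "claw": -1}]'

```text
validation failed for argument at $.st...
```

>>> play_rows --steps '[{"slide": [-20, 3, 0], "turn": [0, 0, 0], "claw": -1}, {"slide": [-55, 8, 0], "turn": [0, 0, 0], "claw": -1}, {"slide": [-95, 14, 0], "turn": [0, 0, 0], "claw": -1}, {"slide": [-140, 20, 0], "turn": [0, 0, 0], "claw": -1}, {"slide": [-185, 26, 0], "turn": [0, 0, 0], "claw": -1}, {"slide": [-230, 33, 0], "turn": [0, 0, 0], "claw": -1}, {"slide": [-275, 39, 0], "turn": [0, 0, 0], "claw": -1}, {"slide": [-320, 45, 0], "turn": [0, 0, 0], "claw": -1}, {"slide": [-365, 52, 0], "turn": [0, 0, 0], "claw": -1}, {"slide": [-410, 58, 0], "turn": [0, 0, 0], "claw": -1}, {"slide": [-455, 65, 0], "turn": [0, 0, 0], "claw": -1}, {"slide": [-500, 71, 0], "turn": [0, 0, 0], "claw": -1}, {"slide": [-545, 77, 0], "turn": [0, 0, 0], "claw": -1}, {"slide": [-590, 84, 0], "turn": [0, 0, 0], "claw": -1}, {"slide": [-635, 90, 0], "turn": [0, 0, 0], "claw": -1}, {"slide": [-670, 95, 0], "turn": [0, 0, 0], "claw": -1}, {"slide": [-695, 98, 0], "turn": [0, 0, 0], "claw": -1}, {"slide": [-706, 100, 0], "turn": [0, 0, 0], "claw": -1}, {"slide": [-706, 100, 0], "turn": [0, 0, 0], "claw": -1}]'

```text
time: 2.8
tcp_pos: [0.5799, -0.0246, 0.3082]
ee_rot: [-179.9, -0.1, 120.5]
ft_force: [0.1, 0.2, -0.8]
grip_width: 0.005
```

>>> play_rows --steps '[{"slide": [0, 0, 25], "turn": [0, 0, 0], "claw": -1}, {"slide": [0, 0, 60], "turn": [0, 0, 0], "claw": -1}, {"slide": [0, 0, 95], "turn": [0, 0, 0], "claw": -1}, {"slide": [0, 0, 130], "turn": [0, 0, 0], "claw": -1}, {"slide": [0, 0, 155], "turn": [0, 0, 0], "claw": -1}, {"slide": [0, 0, 173], "turn": [0, 0, 0], "claw": -1}, {"slide": [5, 0, 173], "turn": [0, 0, 0], "claw": -1}, {"slide": [11, 0, 173], "turn": [0, 0, 0], "claw": -1}, {"slide": [17, 0, 173], "turn": [0, 0, 0], "claw": -1}, {"slide": [23, 0, 173], "turn": [0, 0, 0], "claw": -1}, {"slide": [29, 0, 173], "turn": [0, 0, 0], "claw": -1}, {"slide": [34, 0, 173], "turn": [0, 0, 0], "claw": -1}, {"slide": [39, 0, 173], "turn": [0, 0, 0], "claw": -1}]'

```text
time: 4.1
tcp_pos: [0.5598, 0.0099, 0.1363]
ee_rot: [180.0, 0.0, 120.5]
ft_force: [0.3, 0.5, 0.6]
grip_width: 0.006
```

```bash
python3 - <<'E'
from cell import env
import cv2,numpy as np
s=env.observe();print(s['tcp_pos'],s['ft_force'],s['time'])
d=env.get_image("scene");cv2.imwrite("pics/s2.png",cv2.resize(d["frame"][30:240,130:390,::-1],None,fx=2.8,fy=2.8))
E
```

```text
[0.55976171 0.00991421 0.13632985] [0.3205525  0.5262478  0.55102068] 4.1
```

View pics/s2.png

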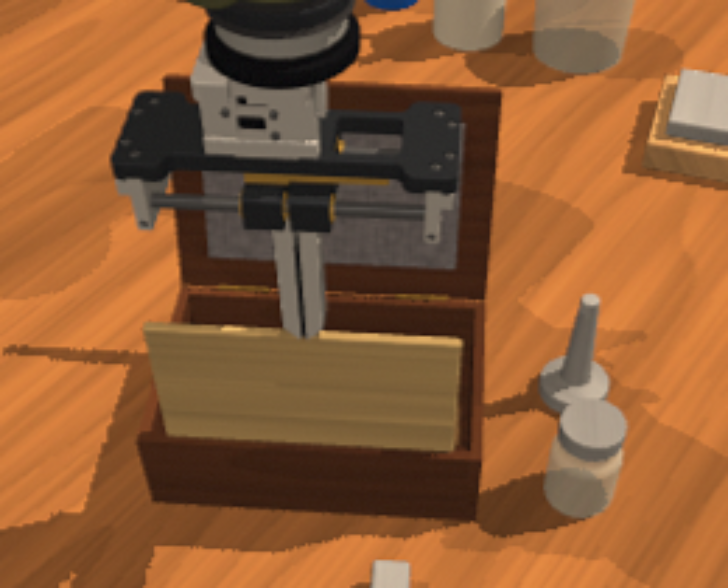

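```bash
python3 - <<'E'
from h import *
for c in 'sp':
  f,cx,cy,T=K[c]
  for P in ([.5598,.0099,.1363],[.5598,.0099,.17]):
    q=T[:,:3].T@(np.array(P)-T[:,3]);print(c,q[0]/q[2]*f+cx,q[1]/q[2]*f+cy, "crop",(q[0]/q[2]*f+cx-130)*2.8,(q[1]/q[2]*f+cy-30)*2.8)
E
python3 - <<'E'
from cell import env
import cv2,numpy as np
d=env.get_image("scene");cv2.imwrite("pics/s3.png",cv2.resize(d["frame"][100:200,170:310,::-1],None,fx=5.5,fy=5.5))
d=env.get_image("top");cv2.imwrite("pics/t3.png",cv2.resize(d["frame"][130:340,95:345,::-1],None,fx=2.8,fy=2.8))
d=env.get_image("wrist");cv2.imwrite("pics/w3.png",d["frame"][:,:,::-1])
E
```

```text
s 239.37637683421184 160.74756903465357 crop 306.2538551357931 366.09319329703
s 238.29182564604218 147.23403634719065 crop 303.2171118089181 328.2553017721338
p 247.52705726512943 202.0458367680214 crop 329.0757603423624 481.7283429504599
p 247.59001656895023 200.06469182989895 crop 329.25204639306065 476.181137123717
```

View pics/s3.png

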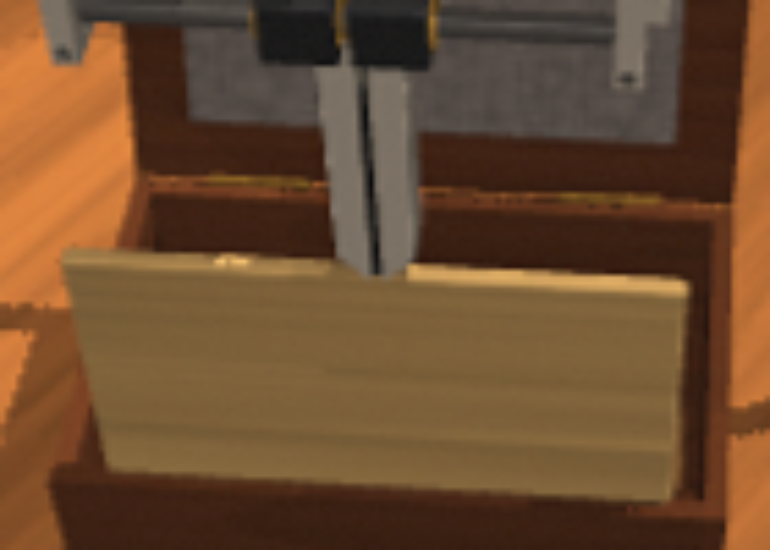

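View pics/t3.png

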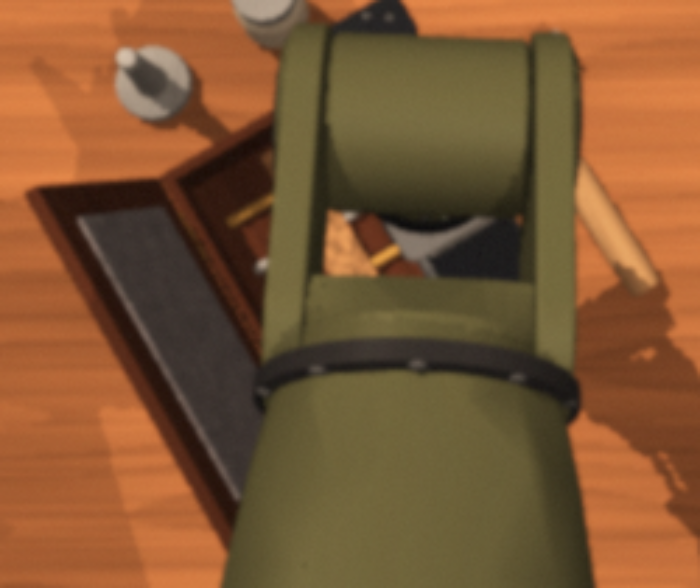

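View pics/w3.png

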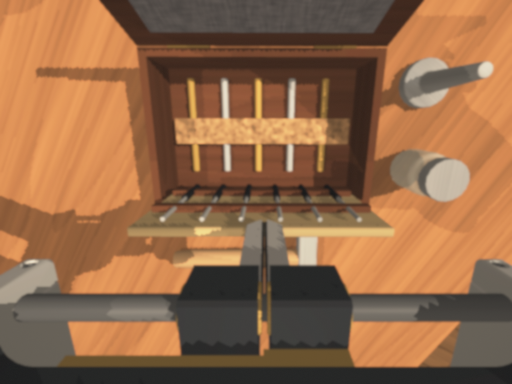

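```bash
python3 - <<'E'
from cell import env
import cv2,numpy as np
from scipy.spatial.transform import Rotation as Ro
np.set_printoptions(precision=4,suppress=True)
s=env.observe();d=env.get_image("wrist");T=np.array(d["T_tool_cam"]);print(T,d["fx"],d["cx"],d["cy"])
W=np.eye(4);W[:3,:3]=Ro.from_euler('xyz',s['ee_rot'],degrees=True).as_matrix();W[:3,3]=s['tcp_pos']
C=W@T
q=np.linalg.inv(T)@[0,0,0,1];print("tcp px",q[0]/q[2]*d["fx"]+d["cx"],q[1]/q[2]*d["fy"]+d["cy"])
a=np.radians(30.5);ey=np.array([-np.sin(a),np.cos(a)]);ex=np.array([np.cos(a),np.sin(a)]);t=np.array([.5261,.0664])
for n,u,v,z in (("edge",132,232,.168),("edge",390,232,.168),("edge top line",360,215,.168),("rim hinge",139,50,.07),("rim hinge",386,47,.07)):
    r=C[:3,:3]@[(u-d["cx"])/d["fx"],(v-d["cy"])/d["fy"],1];p=C[:3,3]+r*(z-C[2,3])/r[2];print(n,p,ex@(p[:2]-t),ey@(p[:2]-t))
E
python3 - <<'E'
import cv2
a=cv2.imread("pics/w3.png")[150:290,120:400];cv2.imwrite("pics/w3c.png",cv2.resize(a,None,fx=2.8,fy=2.8,interpolation=2))
E
```

```text
[[-0.0003 -0.9624 -0.2715  0.078 ]
 [ 1.     -0.0005  0.0004 -0.0009]
 [-0.0005 -0.2715  0.9624 -0.2143]
 [ 0.      0.      0.      1.    ]] 264.45071052123217 263.94216978368394 194.14764894841008
tcp px 264.85039245481227 213.73328220992823
edge [ 0.4759 -0.0434  0.168 ] -0.099046670071693 -0.06914427491357633
edge [0.642  0.0544 0.168 ] 0.09377643226967965 -0.06911373544248708
edge top line [0.6146 0.054  0.168 ] 0.07000490435249697 -0.05561242246383444
rim hinge [0.3845 0.0708 0.07  ] -0.11979975430681124 0.07563377868219918
rim hinge [0.5862 0.1927 0.07  ] 0.11584008560344583 0.0783376476966344
```

View pics/w3c.png

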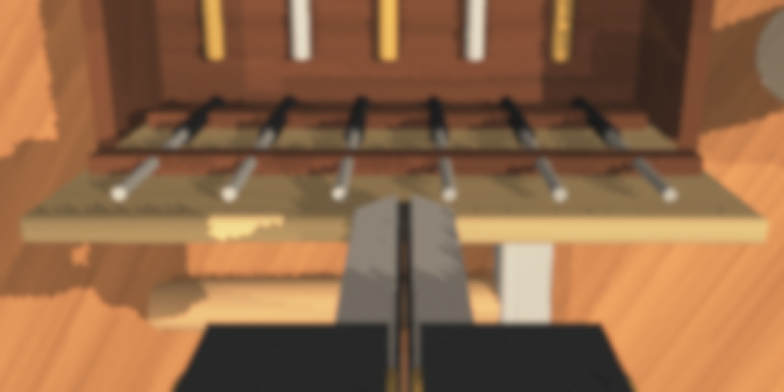

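>>> play_rows --steps '[{"slide": [3, 0, 0], "turn": [0, 0, 0], "claw": -1}, {"slide": [6, 0, 0], "turn": [0, 0, 0], "claw": -1}, {"slide": [9, 0, 0], "turn": [0, 0, 0], "claw": -1}, {"slide": [12, 0, 0], "turn": [0, 0, 0], "claw": -1}]'

```text
time: 4.75
tcp_pos: [0.5537, 0.0201, 0.1361]
ee_rot: [-180.0, 0.0, 120.5]
ft_force: [-0.2, 0.4, 1.2]
grip_width: 0.006
```

```bash
python3 - <<'E'
from cell import env
import cv2,numpy as np
d=env.get_image("wrist");a=d["frame"][150:290,120:400,::-1];cv2.imwrite("pics/w4.png",cv2.resize(a,None,fx=2.8,fy=2.8))
d=env.get_image("scene");a=d["frame"][100:200,170:310,::-1];cv2.imwrite("pics/s4.png",cv2.resize(a,None,fx=5.5,fy=5.5))
E
```

```text
(no output)
```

View pics/w4.png

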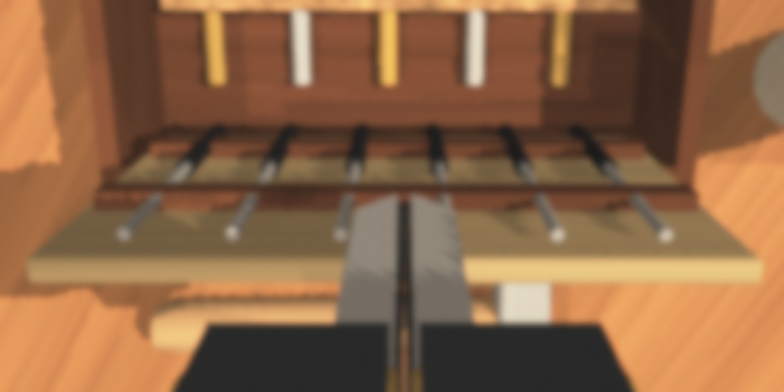

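View pics/s4.png

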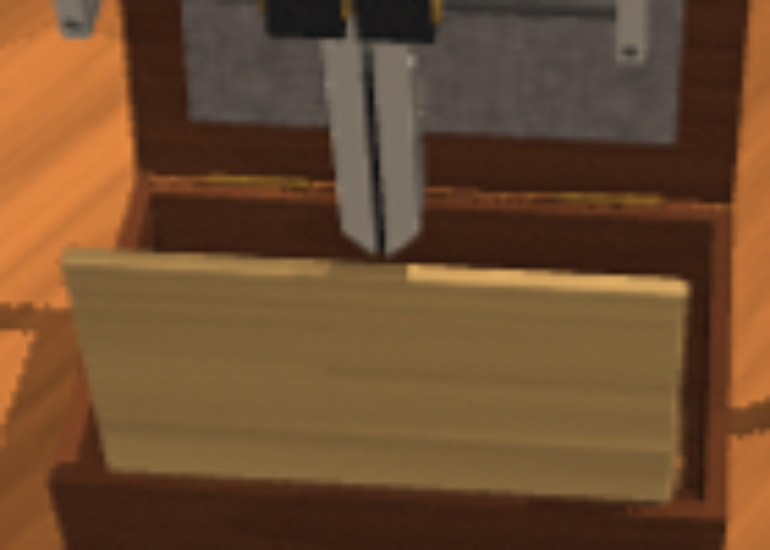

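>>> play_rows --steps '[{"slide": [0, 0, -25], "turn": [0, 0, 0], "claw": -1}, {"slide": [0, 0, -50], "turn": [0, 0, 0], "claw": -1}, {"slide": [-25, 0, -50], "turn": [0, 0, 0], "claw": -1}, {"slide": [-50, 0, -50], "turn": [0, 0, 0], "claw": -1}, {"slide": [-60, 0, -40], "turn": [0, 0, 0], "claw": -1}, {"slide": [-60, 0, -10], "turn": [0, 0, 0], "claw": -1}, {"slide": [-60, 0, 15], "turn": [0, 0, 0], "claw": -1}, {"slide": [-60, 0, 33], "turn": [0, 0, 0], "claw": -1}, {"slide": [-60, 0, 36], "turn": [0, 0, 0], "claw": -1}, {"slide": [-60, 0, 36], "turn": [0, 0, 0], "claw": -1}]'

```text
time: 5.85
tcp_pos: [0.584, -0.0315, 0.0998]
ee_rot: [-180.0, -0.0, 120.5]
ft_force: [0.2, -0.1, 0.9]
grip_width: 0.005
```

```bash
python3 - <<'E'
from cell import env
import cv2,numpy as np
d=env.get_image("wrist");a=d["frame"][100:300,100:400,::-1];cv2.imwrite("pics/w5.png",cv2.resize(a,None,fx=2.6,fy=2.6))
d=env.get_image("scene");a=d["frame"][60:220,150:350,::-1];cv2.imwrite("pics/s5.png",cv2.resize(a,None,fx=3.75,fy=3.75))
from h import *
f,cx,cy,T=K['s']
P=env.observe()['tcp_pos']
q=T[:,:3].T@(np.array(P)-T[:,3]);u,v=q[0]/q[2]*f+cx,q[1]/q[2]*f+cy;print(P,u,v,(u-150)*3.75,(v-60)*3.75)
E
```

```text
[ 0.584745   -0.03169922  0.10109656] 237.5297760405553 193.66712572191062 328.2366601520824 501.2517214571648
```

View pics/w5.png

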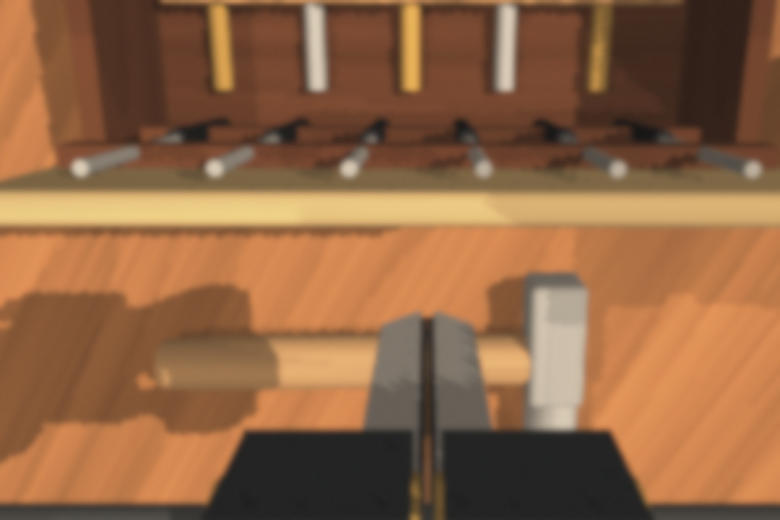

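View pics/s5.png

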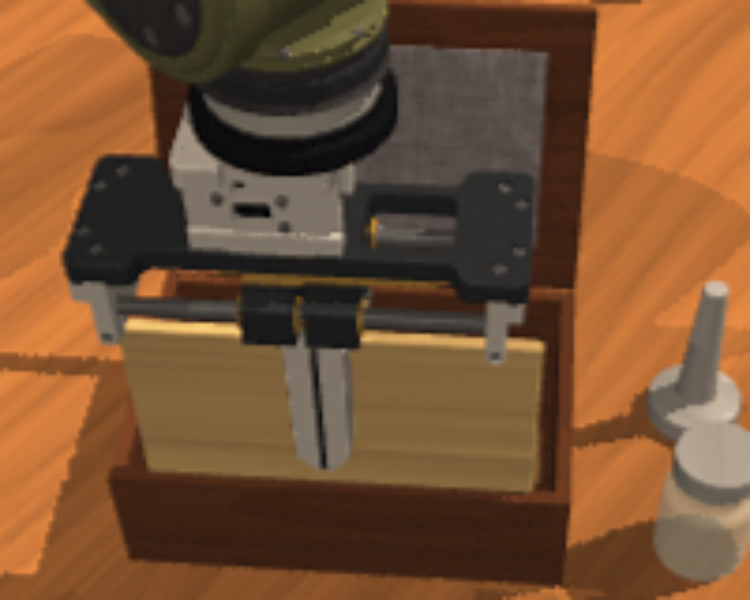

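>>> play_rows --steps '[{"slide": [15, 0, -9], "turn": [0, 0, 0], "claw": -1}, {"slide": [27, 0, -9], "turn": [0, 0, 0], "claw": -1}, {"slide": [32, 0, -9], "turn": [0, 0, 0], "claw": -1}, {"slide": [37, 0, -9], "turn": [0, 0, 0], "claw": -1}, {"slide": [42, 0, -9], "turn": [0, 0, 0], "claw": -1}, {"slide": [47, 0, -9], "turn": [0, 0, 0], "claw": -1}, {"slide": [52, 0, -9], "turn": [0, 0, 0], "claw": -1}, {"slide": [57, 0, -8], "turn": [0, 0, 0], "claw": -1}, {"slide": [62, 0, -7], "turn": [0, 0, 0], "claw": -1}, {"slide": [69, 0, -5], "turn": [0, 0, 0], "claw": -1}, {"slide": [76, 0, -2], "turn": [0, 0, 0], "claw": -1}, {"slide": [82, 0, 1], "turn": [0, 0, 0], "claw": -1}, {"slide": [88, 0, 5], "turn": [0, 0, 0], "claw": -1}, {"slide": [94, 0, 10], "turn": [0, 0, 0], "claw": -1}, {"slide": [100, 0, 15], "turn": [0, 0, 0], "claw": -1}, {"slide": [100, 0, 15], "turn": [0, 0, 0], "claw": -1}]'

```text
time: 7.55
tcp_pos: [0.5327, 0.0549, 0.0842]
ee_rot: [-179.9, -0.0, 120.6]
ft_force: [0.7, 0.5, 0.3]
grip_width: 0.002
```

```bash
cat > look.py <<'E'
import sys,cv2
from cell import env
n=sys.argv[1]
s=env.observe();print(s['time'],s['tcp_pos'].round(4) if hasattr(s['tcp_pos'],'round') else s['tcp_pos'],s['ft_force'])
w=env.get_image("wrist")["frame"];c=env.get_image("scene")["frame"][30:240,130:390]
w=cv2.resize(w,(400,300));c=cv2.resize(c,(400,323))[:300]
cv2.imwrite(f"pics/{n}.png",cv2.hconcat([w,c])[:,:,::-1])
E
python3 look.py a1
```

```text
7.55 [0.5327 0.0549 0.0842] [0.74832093 0.5005772  0.25450359]
```

View pics/a1.png

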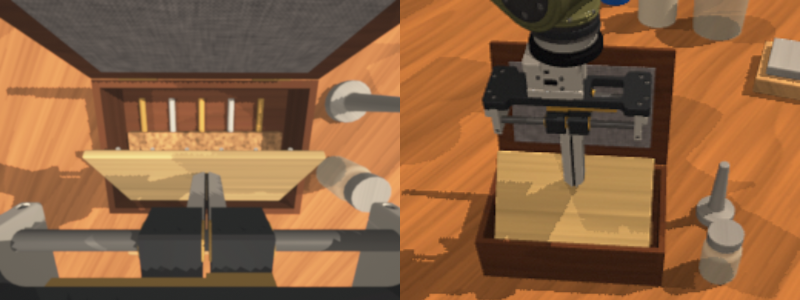

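>>> play_rows --steps '[{"slide": [3, 0, 4], "turn": [0, 0, 0], "claw": -1}, {"slide": [6, 0, 7], "turn": [0, 0, 0], "claw": -1}, {"slide": [9, 0, 11], "turn": [0, 0, 0], "claw": -1}, {"slide": [12, 0, 15], "turn": [0, 0, 0], "claw": -1}, {"slide": [15, 0, 19], "turn": [0, 0, 0], "claw": -1}, {"slide": [17, 0, 24], "turn": [0, 0, 0], "claw": -1}, {"slide": [19, 0, 29], "turn": [0, 0, 0], "claw": -1}, {"slide": [20, 0, 33], "turn": [0, 0, 0], "claw": -1}, {"slide": [22, 0, 38], "turn": [0, 0, 0], "claw": -1}, {"slide": [23, 0, 42], "turn": [0, 0, 0], "claw": -1}, {"slide": [24, 0, 46], "turn": [0, 0, 0], "claw": -1}, {"slide": [25, 0, 49], "turn": [0, 0, 0], "claw": -1}, {"slide": [25, 0, 51], "turn": [0, 0, 0], "claw": -1}, {"slide": [25, 0, 51], "turn": [0, 0, 0], "claw": -1}]'

```text
time: 9.05
tcp_pos: [0.5207, 0.0758, 0.0339]
ee_rot: [-180.0, -0.0, 120.5]
ft_force: [0.0, -0.6, 1.4]
grip_width: 0.003
```

```bash
python3 look.py a2
```

```text
9.05 [0.5207 0.0758 0.0339] [ 0.03079569 -0.63051906  1.43686769]
```

View pics/a2.png

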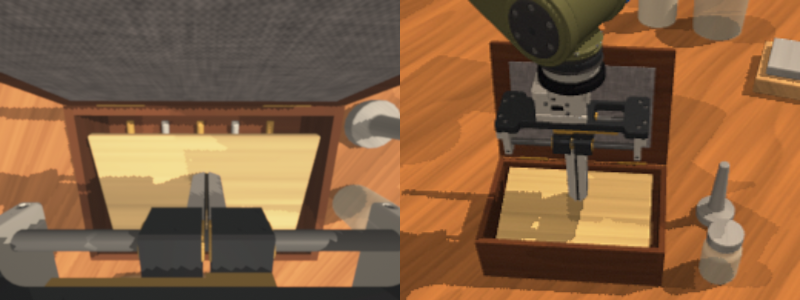

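>>> play_rows --steps '[{"slide": [0, 0, 1], "turn": [0, 0, 0], "claw": -1}, {"slide": [0, 0, 2], "turn": [0, 0, 0], "claw": -1}, {"slide": [0, 0, 3], "turn": [0, 0, 0], "claw": -1}, {"slide": [0, 0, 4], "turn": [0, 0, 0], "claw": -1}]'

```text
time: 9.55
tcp_pos: [0.5209, 0.0759, 0.0301]
ee_rot: [180.0, 0.0, 120.5]
ft_force: [0.4, 0.2, 0.8]
grip_width: 0.003
```

>>> play_rows --steps '[{"slide": [0, 0, 1], "turn": [0, 0, 0], "claw": -1}, {"slide": [0, 0, 2], "turn": [0, 0, 0], "claw": -1}, {"slide": [0, 0, 2], "turn": [0, 0, 0], "claw": -1}]'

```text
time: 9.85
tcp_pos: [0.5208, 0.0758, 0.028]
ee_rot: [-180.0, -0.0, 120.5]
ft_force: [-0.1, -0.1, 0.6]
grip_width: 0.007
```

>>> play_rows --steps '[{"slide": [0, 0, 1], "turn": [0, 0, 0], "claw": -1}, {"slide": [0, 0, 2], "turn": [0, 0, 0], "claw": -1}, {"slide": [0, 0, 2], "turn": [0, 0, 0], "claw": -1}]'

```text
time: 10.15
tcp_pos: [0.5208, 0.0758, 0.026]
ee_rot: [-180.0, -0.0, 120.5]
ft_force: [-0.1, 0.4, 1.0]
grip_width: 0.006
```

```bash
python3 - <<'E'
from cell import env
import cv2
s=env.observe();print(s['tcp_pos'],s['ft_force'])
c=env.get_image("scene")["frame"][120:220,180:320,::-1];cv2.imwrite("pics/a3.png",cv2.resize(c,None,fx=5.5,fy=5.5))
E
```

```text
[0.52078144 0.07582359 0.02601199] [-0.08773567  0.40074054  1.04197423]
```

View pics/a3.png

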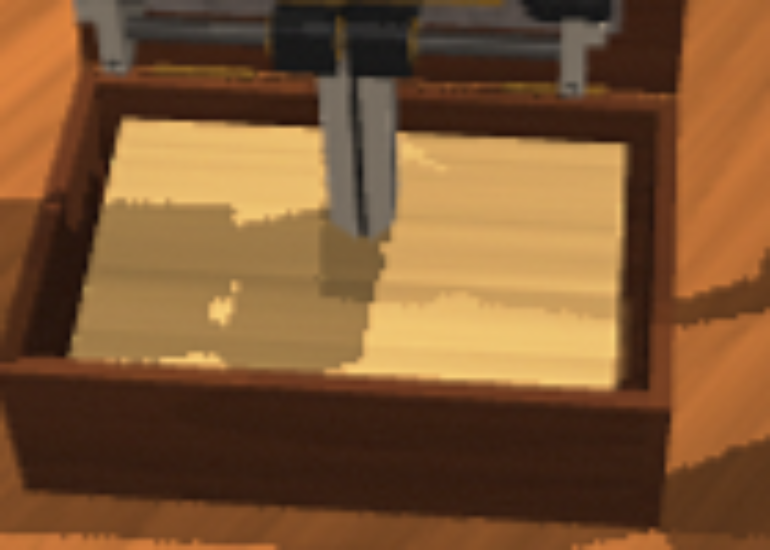

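```bash
python3 - <<'E'
from h import *
a=np.radians(30.5);t=np.array([.5261,.0664,0]);ex=np.array([np.cos(a),np.sin(a),0]);ey=np.array([-np.sin(a),np.cos(a),0])
f,cx,cy,T=K['s']
for th in (0,3,6,10,15):
  r=np.radians(th);y=-.066+.125*np.cos(r)-.008*np.sin(r);z=.045+.125*np.sin(r)+.008*np.cos(r)
  for x in (-.1,.1):
    q=T[:,:3].T@(t+ex*x+ey*y+[0,0,z]-T[:,3]);print(th,x,(q[0]/q[2]*f+cx-180)*5.5,(q[1]/q[2]*f+cy-120)*5.5)
E
```

```text
0 -0.1 125.600408276993 133.59245950427965
0 0.1 625.1840603989269 158.6711925577985
3 -0.1 123.1983233555946 122.56887095615865
3 0.1 626.0350491452635 147.70252340454033
6 -0.1 120.6231187118062 112.06487287674767
6 0.1 626.868731084427 137.26507309050538
10 -0.1 116.9236041858978 98.9246874764128
10 0.1 627.9497134090028 124.23194956216453
15 -0.1 111.88017545254135 84.00142289329092
15 0.1 629.2444353255455 109.47245439303167
```

>>> play_rows --steps '[{"slide": [0, 0, 1], "turn": [0, 0, 0], "claw": -1}, {"slide": [0, 0, 2], "turn": [0, 0, 0], "claw": -1}, {"slide": [0, 0, 2], "turn": [0, 0, 0], "claw": -1}]'

```text
time: 10.5
tcp_pos: [0.5208, 0.0759, 0.024]
ee_rot: [-180.0, -0.0, 120.5]
ft_force: [0.3, 0.5, 0.5]
grip_width: 0.006
```

>>> play_rows --steps '[{"slide": [0, 0, 1], "turn": [0, 0, 0], "claw": -1}, {"slide": [0, 0, 2], "turn": [0, 0, 0], "claw": -1}, {"slide": [0, 0, 3], "turn": [0, 0, 0], "claw": -1}, {"slide": [0, 0, 3], "turn": [0, 0, 0], "claw": -1}]'

```text
time: 10.9
tcp_pos: [0.5208, 0.0758, 0.021]
ee_rot: [-180.0, -0.0, 120.5]
ft_force: [-1.3, 0.5, -0.3]
grip_width: 0.002
```

>>> play_rows --steps '[{"slide": [0, 0, 1], "turn": [0, 0, 0], "claw": -1}, {"slide": [0, 0, 2], "turn": [0, 0, 0], "claw": -1}, {"slide": [0, 0, 2], "turn": [0, 0, 0], "claw": -1}]'

```text
time: 11.2
tcp_pos: [0.5208, 0.0758, 0.019]
ee_rot: [-180.0, -0.0, 120.5]
ft_force: [-0.4, -0.3, 0.1]
grip_width: 0.007
```

```bash
python3 - <<'E'
from cell import env
import cv2
s=env.observe();print(s['tcp_pos'],s['ft_force'])
c=env.get_image("scene")["frame"][120:220,180:320,::-1];cv2.imwrite("pics/a4.png",cv2.resize(c,None,fx=5.5,fy=5.5))
E
```

```text
[0.52078349 0.07582701 0.01900569] [-0.41604685 -0.31604692  0.12260812]
```

View pics/a4.png

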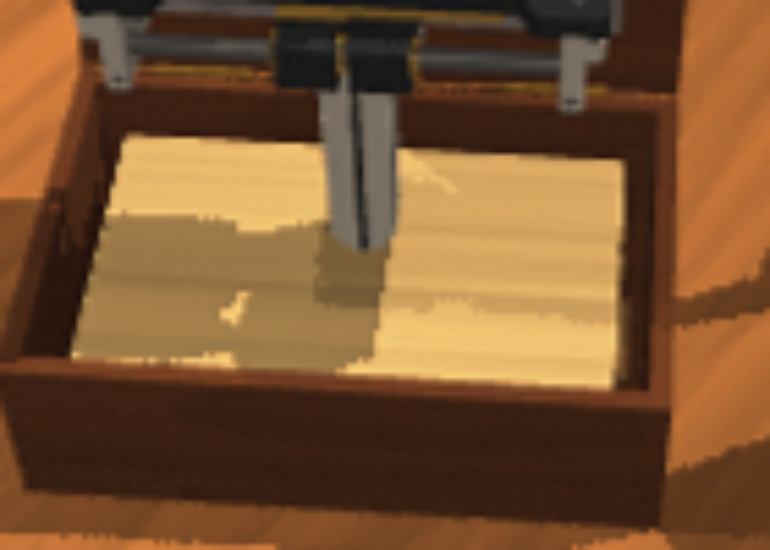

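>>> play_rows --steps '[{"slide": [0, 0, 1], "turn": [0, 0, 0], "claw": -1}, {"slide": [0, 0, 2], "turn": [0, 0, 0], "claw": -1}, {"slide": [0, 0, 2], "turn": [0, 0, 0], "claw": -1}]'

```text
time: 11.55
tcp_pos: [0.5208, 0.0758, 0.0171]
ee_rot: [180.0, 0.0, 120.5]
ft_force: [-0.6, -0.9, 0.6]
grip_width: 0.006
```

>>> play_rows --steps '[{"slide": [0, 0, 1], "turn": [0, 0, 0], "claw": -1}, {"slide": [0, 0, 1], "turn": [0, 0, 0], "claw": -1}]'

```text
time: 11.75
tcp_pos: [0.5209, 0.0758, 0.0168]
ee_rot: [180.0, 0.0, 120.5]
ft_force: [-3.9, -0.1, 10.3]
grip_width: 0.01
```

>>> play_rows --steps '[{"slide": [0, 0, 1], "turn": [0, 0, 0], "claw": -1}, {"slide": [0, 0, 1], "turn": [0, 0, 0], "claw": -1}]'

```text
time: 11.95
tcp_pos: [0.521, 0.0759, 0.0166]
ee_rot: [180.0, 0.0, 120.5]
ft_force: [-7.8, -1.1, 20.5]
grip_width: 0.003
```

```bash
python3 - <<'E'
from cell import env
import cv2
s=env.observe();print(s['tcp_pos'],s['ft_force'],s['tau'])
c=env.get_image("scene")["frame"][120:220,180:320,::-1];cv2.imwrite("pics/a5.png",cv2.resize(c,None,fx=5.5,fy=5.5))
w=env.get_image("wrist")["frame"][100:300,100:400,::-1];cv2.imwrite("pics/w6.png",cv2.resize(w,None,fx=2.6,fy=2.6))
E
```

```text
[0.5210387  0.07586985 0.01657189] [-7.75313536 -1.14736593 20.45362611] [-3.88690811e-01 -4.52013838e+01 -2.68959117e+01  2.38879770e-02
 -2.25326546e+00 -2.81944784e-03]
```

View pics/a5.png

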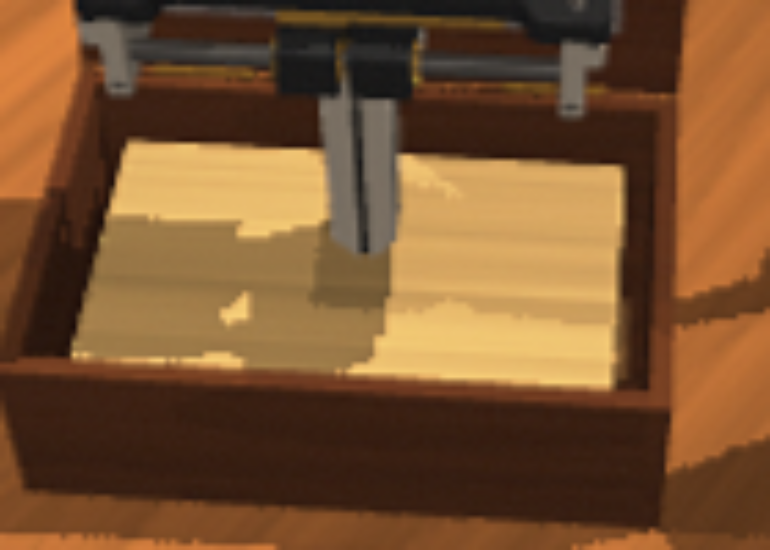

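View pics/w6.png

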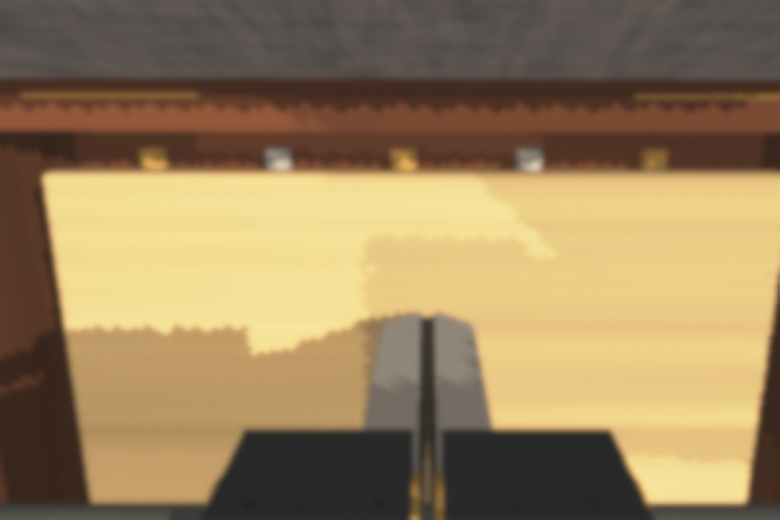

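```bash
python3 - <<'E'
from h import *
f,cx,cy,T=K['s']
for z in (.017,.036,.053):
    q=T[:,:3].T@(np.array([.521,.0759,z])-T[:,3]);print(z,(q[0]/q[2]*f+cx-180)*5.5,(q[1]/q[2]*f+cy-120)*5.5)
a=np.radians(30.5);t=np.array([.5261,.0664,0]);ex=np.array([np.cos(a),np.sin(a),0]);ey=np.array([-np.sin(a),np.cos(a),0])
for u,v in ((365,253),):
    p=onz('s',u/5.5+180,v/5.5+120,.053)-t; print("tip if z=.053, case",ex@p,ey@p)
    p=onz('s',u/5.5+180,v/5.5+120,.037)-t; print("tip if z=.037, case",ex@p,ey@p)
p=np.array([.521,.0759,0])-t;print("tcp",ex@p,ey@p)
E
```

```text
0.017 366.24414289596746 296.3841096507914
0.036 364.2179341719198 263.56707618272935
0.053 362.3423934290228 233.19030275367442
tip if z=.053, case 0.0024761823786513338 0.0005274731018249028
tip if z=.037, case 0.00019918107031101004 0.015581832754565119
tcp 0.0004273057298749099 0.010773922675294078
```

>>> play_rows --steps '[{"slide": [0, 0, -3], "turn": [0, 0, 0], "claw": -1}, {"slide": [0, 0, -10], "turn": [0, 0, 0], "claw": -1}]'

```text
time: 12.25
tcp_pos: [0.5205, 0.0758, 0.025]
ee_rot: [-180.0, -0.0, 120.5]
ft_force: [-0.4, -0.8, 0.3]
grip_width: 0.002
```

>>> play_rows --steps '[{"slide": [0, 0, -20], "turn": [0, 0, 0], "claw": -1}, {"slide": [0, 0, -50], "turn": [0, 0, 0], "claw": -1}, {"slide": [0, 0, -90], "turn": [0, 0, 0], "claw": -1}, {"slide": [0, 0, -135], "turn": [0, 0, 0], "claw": -1}, {"slide": [0, 0, -180], "turn": [0, 0, 0], "claw": -1}, {"slide": [0, 0, -215], "turn": [0, 0, 0], "claw": -1}, {"slide": [0, 0, -240], "turn": [0, 0, 0], "claw": -1}, {"slide": [10, 0, -250], "turn": [0, 0, 0], "claw": -1}, {"slide": [40, 0, -250], "turn": [0, 0, 0], "claw": -1}, {"slide": [80, 0, -250], "turn": [0, 0, 0], "claw": -1}, {"slide": [120, 0, -250], "turn": [0, 0, 0], "claw": -1}, {"slide": [155, 0, -250], "turn": [0, 0, 0], "claw": -1}, {"slide": [180, 0, -250], "turn": [0, 0, 0], "claw": -1}, {"slide": [185, 0, -250], "turn": [0, 0, 0], "claw": -1}, {"slide": [185, 0, -250], "turn": [0, 0, 0], "claw": -1}]'

```text
time: 13.75
tcp_pos: [0.4263, 0.2355, 0.2745]
ee_rot: [-179.9, 0.0, 120.6]
ft_force: [-0.0, 0.3, -0.0]
grip_width: 0.008
```

```bash
python3 look.py b1; python3 - <<'E'
from cell import env
import cv2
c=env.get_image("scene")["frame"][30:220,160:380,::-1];cv2.imwrite("pics/b1s.png",cv2.resize(c,None,fx=3.1,fy=3.1))
E
```

```text
13.75 [0.4263 0.2355 0.2745] [-0.02992583  0.26271089 -0.01819895]
```

View pics/b1.png

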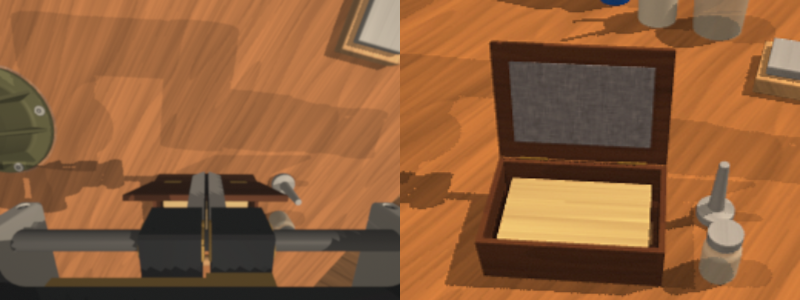

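View pics/b1s.png

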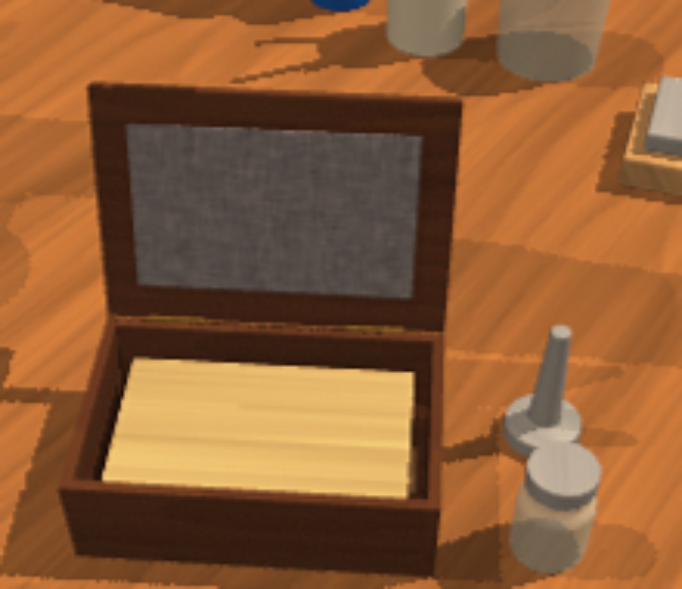

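>>> play_rows --steps '[{"slide": [0, 0, 20], "turn": [0, 0, 0], "claw": -1}, {"slide": [0, 0, 55], "turn": [0, 0, 0], "claw": -1}, {"slide": [0, 0, 90], "turn": [0, 0, 0], "claw": -1}, {"slide": [0, 0, 115], "turn": [0, 0, 0], "claw": -1}, {"slide": [-8, 0, 124], "turn": [0, 0, 0], "claw": -1}, {"slide": [-20, 0, 124], "turn": [0, 0, 0], "claw": -1}, {"slide": [-30, 0, 124], "turn": [0, 0, 0], "claw": -1}, {"slide": [-37, 0, 124], "turn": [0, 0, 0], "claw": -1}, {"slide": [-43, 0, 124], "turn": [0, 0, 0], "claw": -1}, {"slide": [-48, 0, 124], "turn": [0, 0, 0], "claw": -1}, {"slide": [-53, 0, 124], "turn": [0, 0, 0], "claw": -1}, {"slide": [-58, 0, 124], "turn": [0, 0, 0], "claw": -1}, {"slide": [-63, 0, 124], "turn": [0, 0, 0], "claw": -1}, {"slide": [-68, 0, 124], "turn": [0, 0, 0], "claw": -1}, {"slide": [-68, 0, 124], "turn": [0, 0, 0], "claw": -1}]'

```text
time: 15.4
tcp_pos: [0.4616, 0.1761, 0.1511]
ee_rot: [-180.0, 0.0, 120.5]
ft_force: [-0.2, -0.2, 0.4]
grip_width: 0.007
```

```bash
python3 look.py b2
```

```text
15.4 [0.4616 0.1761 0.1511] [-0.18534667 -0.19641645  0.35810172]
```

View pics/b2.png

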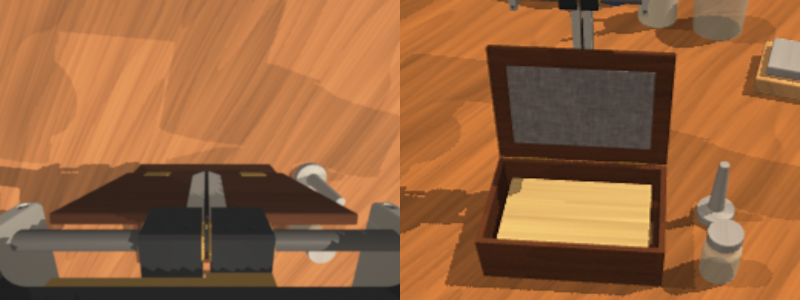

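>>> play_rows --steps '[{"slide": [-5, 0, 0], "turn": [0, 0, 0], "claw": -1}, {"slide": [-10, 0, 0], "turn": [0, 0, 0], "claw": -1}, {"slide": [-15, 0, 0], "turn": [0, 0, 0], "claw": -1}, {"slide": [-20, 0, 0], "turn": [0, 0, 0], "claw": -1}, {"slide": [-25, 0, 0], "turn": [0, 0, 0], "claw": -1}, {"slide": [-30, 0, 0], "turn": [0, 0, 0], "claw": -1}, {"slide": [-35, 0, 0], "turn": [0, 0, 0], "claw": -1}, {"slide": [-40, 0, 0], "turn": [0, 0, 0], "claw": -1}, {"slide": [-45, 0, 0], "turn": [0, 0, 0], "claw": -1}, {"slide": [-50, 0, 0], "turn": [0, 0, 0], "claw": -1}, {"slide": [-55, 0, 1], "turn": [0, 0, 0], "claw": -1}, {"slide": [-60, 0, 2], "turn": [0, 0, 0], "claw": -1}, {"slide": [-65, 0, 3], "turn": [0, 0, 0], "claw": -1}, {"slide": [-70, 0, 4], "turn": [0, 0, 0], "claw": -1}, {"slide": [-75, 0, 5], "turn": [0, 0, 0], "claw": -1}, {"slide": [-80, 0, 7], "turn": [0, 0, 0], "claw": -1}, {"slide": [-85, 0, 9], "turn": [0, 0, 0], "claw": -1}, {"slide": [-89, 0, 11], "turn": [0, 0, 0], "claw": -1}]'

```text
time: 17.3
tcp_pos: [0.5068, 0.0995, 0.1399]
ee_rot: [-180.0, 0.0, 120.5]
ft_force: [-1.1, 0.9, 0.5]
grip_width: 0.003
```

```bash
python3 look.py b3
```

```text
17.3 [0.5068 0.0995 0.1399] [-1.14115349  0.87082355  0.50274352]
```

View pics/b3.png

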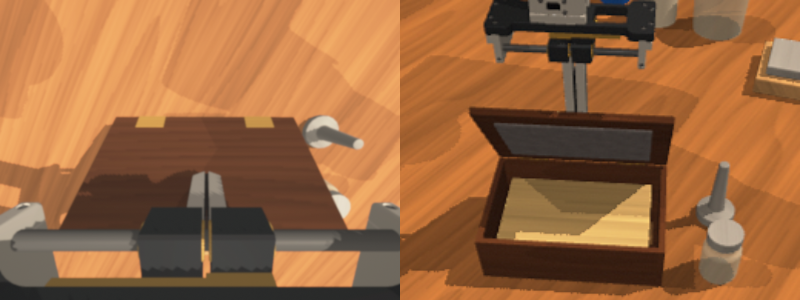

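>>> play_rows --steps '[{"slide": [-4, 0, 2], "turn": [0, 0, 0], "claw": -1}, {"slide": [-9, 0, 5], "turn": [0, 0, 0], "claw": -1}, {"slide": [-13, 0, 7], "turn": [0, 0, 0], "claw": -1}, {"slide": [-17, 0, 10], "turn": [0, 0, 0], "claw": -1}, {"slide": [-21, 0, 13], "turn": [0, 0, 0], "claw": -1}, {"slide": [-25, 0, 16], "turn": [0, 0, 0], "claw": -1}, {"slide": [-29, 0, 19], "turn": [0, 0, 0], "claw": -1}, {"slide": [-33, 0, 23], "turn": [0, 0, 0], "claw": -1}, {"slide": [-36, 0, 27], "turn": [0, 0, 0], "claw": -1}, {"slide": [-40, 0, 31], "turn": [0, 0, 0], "claw": -1}, {"slide": [-43, 0, 35], "turn": [0, 0, 0], "claw": -1}, {"slide": [-46, 0, 39], "turn": [0, 0, 0], "claw": -1}, {"slide": [-48, 0, 43], "turn": [0, 0, 0], "claw": -1}, {"slide": [-51, 0, 47], "turn": [0, 0, 0], "claw": -1}, {"slide": [-53, 0, 51], "turn": [0, 0, 0], "claw": -1}, {"slide": [-55, 0, 55], "turn": [0, 0, 0], "claw": -1}, {"slide": [-56, 0, 57], "turn": [0, 0, 0], "claw": -1}]'

```text
time: 19.1
tcp_pos: [0.5351, 0.0516, 0.0827]
ee_rot: [-180.0, -0.0, 120.5]
ft_force: [0.4, 0.9, 1.0]
grip_width: 0.006
```

```bash
python3 look.py b4
```

```text
19.1 [0.5351 0.0516 0.0827] [0.43546325 0.86741103 0.97014255]
```

View pics/b4.png

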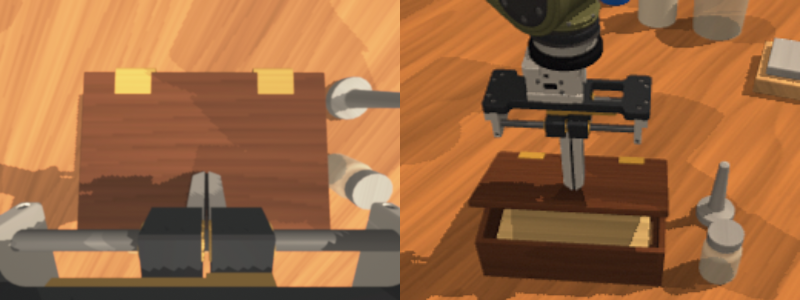

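>>> play_rows --steps '[{"slide": [-1, 0, 3], "turn": [0, 0, 0], "claw": -1}, {"slide": [-2, 0, 6], "turn": [0, 0, 0], "claw": -1}, {"slide": [-3, 0, 9], "turn": [0, 0, 0], "claw": -1}, {"slide": [-5, 0, 12], "turn": [0, 0, 0], "claw": -1}, {"slide": [-6, 0, 15], "turn": [0, 0, 0], "claw": -1}, {"slide": [-7, 0, 18], "turn": [0, 0, 0], "claw": -1}, {"slide": [-8, 0, 20], "turn": [0, 0, 0], "claw": -1}, {"slide": [-8, 0, 22], "turn": [0, 0, 0], "claw": -1}, {"slide": [-9, 0, 24], "turn": [0, 0, 0], "claw": -1}, {"slide": [-9, 0, 26], "turn": [0, 0, 0], "claw": -1}, {"slide": [-9, 0, 28], "turn": [0, 0, 0], "claw": -1}, {"slide": [-10, 0, 30], "turn": [0, 0, 0], "claw": -1}, {"slide": [-10, 0, 31], "turn": [0, 0, 0], "claw": -1}, {"slide": [-10, 0, 32], "turn": [0, 0, 0], "claw": -1}, {"slide": [-10, 0, 33], "turn": [0, 0, 0], "claw": -1}, {"slide": [-10, 0, 34], "turn": [0, 0, 0], "claw": -1}]'

```text
time: 20.8
tcp_pos: [0.5402, 0.0431, 0.0491]
ee_rot: [180.0, 0.0, 120.5]
ft_force: [0.7, -0.0, 0.8]
grip_width: 0.006
```

>>> play_rows --steps '[{"slide": [0, 0, 1], "turn": [0, 0, 0], "claw": -1}, {"slide": [0, 0, 1], "turn": [0, 0, 0], "claw": -1}, {"slide": [0, 0, 2], "turn": [0, 0, 0], "claw": -1}, {"slide": [0, 0, 2], "turn": [0, 0, 0], "claw": -1}]'

```text
time: 21.2
tcp_pos: [0.5401, 0.0431, 0.047]
ee_rot: [-180.0, -0.0, 120.5]
ft_force: [-0.4, -1.1, -0.4]
grip_width: 0.004
```

```bash
python3 look.py b5
```

```text
21.2 [0.5401 0.0431 0.047 ] [-0.37127345 -1.09018744 -0.44669996]
```

View pics/b5.png

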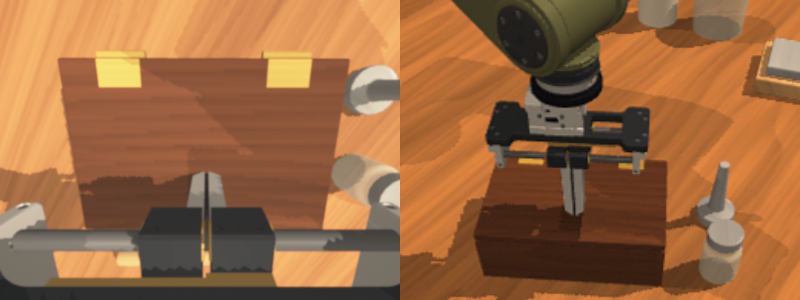

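Close; press on gently, 0.5–1 mm at a time.

>>> play_rows --steps '[{"slide": [0, 0, 0.5], "turn": [0, 0, 0], "claw": -1}, {"slide": [0, 0, 1], "turn": [0, 0, 0], "claw": -1}, {"slide": [0, 0, 1.5], "turn": [0, 0, 0], "claw": -1}, {"slide": [0, 0, 2], "turn": [0, 0, 0], "claw": -1}, {"slide": [0, 0, 2], "turn": [0, 0, 0], "claw": -1}]'

```text
time: 21.8
tcp_pos: [0.5401, 0.0431, 0.0451]
ee_rot: [180.0, -0.0, 120.5]
ft_force: [0.3, -0.6, 0.2]
grip_width: 0.007
```

>>> play_rows --steps '[{"slide": [0, 0, 0.5], "turn": [0, 0, 0], "claw": -1}, {"slide": [0, 0, 1], "turn": [0, 0, 0], "claw": -1}, {"slide": [0, 0, 1], "turn": [0, 0, 0], "claw": -1}]'

```text
time: 22.1
tcp_pos: [0.5402, 0.0431, 0.0445]
ee_rot: [180.0, 0.0, 120.5]
ft_force: [-1.9, 0.0, 4.3]
grip_width: 0.007
```

>>> play_rows --steps '[{"slide": [0, 0, 0.5], "turn": [0, 0, 0], "claw": -1}, {"slide": [0, 0, 1], "turn": [0, 0, 0], "claw": -1}, {"slide": [0, 0, 1.5], "turn": [0, 0, 0], "claw": -1}, {"slide": [0, 0, 1.5], "turn": [0, 0, 0], "claw": -1}]'

```text
time: 22.5
tcp_pos: [0.5403, 0.0431, 0.0443]
ee_rot: [180.0, 0.0, 120.5]
ft_force: [-9.1, -0.7, 20.8]
grip_width: 0.002
```

>>> play_rows --steps '[{"slide": [0, 0, -1], "turn": [0, 0, 0], "claw": -1}, {"slide": [0, 0, -3], "turn": [0, 0, 0], "claw": -1}, {"slide": [0, 0, -10], "turn": [0, 0, 0], "claw": -1}, {"slide": [0, 0, -30], "turn": [0, 0, 0], "claw": -1}, {"slide": [0, 0, -65], "turn": [0, 0, 0], "claw": -1}, {"slide": [0, 0, -105], "turn": [0, 0, 0], "claw": -1}, {"slide": [0, 0, -145], "turn": [0, 0, 0], "claw": -1}, {"slide": [0, 0, -180], "turn": [0, 0, 0], "claw": -1}, {"slide": [20, 0, -200], "turn": [0, 0, 0], "claw": -1}, {"slide": [50, 0, -200], "turn": [0, 0, 0], "claw": -1}, {"slide": [90, 0, -200], "turn": [0, 0, 0], "claw": -1}, {"slide": [130, 0, -200], "turn": [0, 0, 0], "claw": -1}, {"slide": [170, 0, -200], "turn": [0, 0, 0], "claw": -1}, {"slide": [200, 0, -200], "turn": [0, 0, 0], "claw": -1}, {"slide": [220, 0, -200], "turn": [0, 0, 0], "claw": -1}, {"slide": [220, 0, -200], "turn": [0, 0, 0], "claw": -1}]'

```text
time: 24.1
tcp_pos: [0.4273, 0.2342, 0.243]
ee_rot: [180.0, -0.0, 120.7]
ft_force: [-1.8, 0.4, 0.0]
grip_width: 0.005
```

```bash
python3 - <<'E'
from cell import env
import cv2
print(env.observe()['ft_force'])
c=env.get_image("scene")["frame"][90:290,140:380,::-1];cv2.imwrite("pics/c1.png",cv2.resize(c,None,fx=3,fy=3))
from h import *
a=np.radians(30.5);t=np.array([.5261,.0664,0]);ex=np.array([np.cos(a),np.sin(a),0]);ey=np.array([-np.sin(a),np.cos(a),0])
f,cx,cy,T=K['s']
for th in (0,2,4):
  r=np.radians(th);y=.08-.16*np.cos(r)+.01*np.sin(r);z=.0705+.16*np.sin(r)+.01*np.cos(r)
  for x in (-.12,.12):
    q=T[:,:3].T@(t+ex*x+ey*y+[0,0,z]-T[:,3]);print(th,x,(q[0]/q[2]*f+cx-140)*3,(q[1]/q[2]*f+cy-90)*3)
E
```

```text
[-1.80768544  0.35192459  0.00981047]
0 -0.12 113.1582445591097 279.63776180798783
0 0.12 489.1487374145684 300.15940266196696
2 -0.12 111.72344294088111 273.36052710853795
2 0.12 489.8040789597631 293.9110723198801
4 -0.12 110.34630624531181 266.8036272287125
4 0.12 490.46786890357873 287.37555524504654
```

View pics/c1.png

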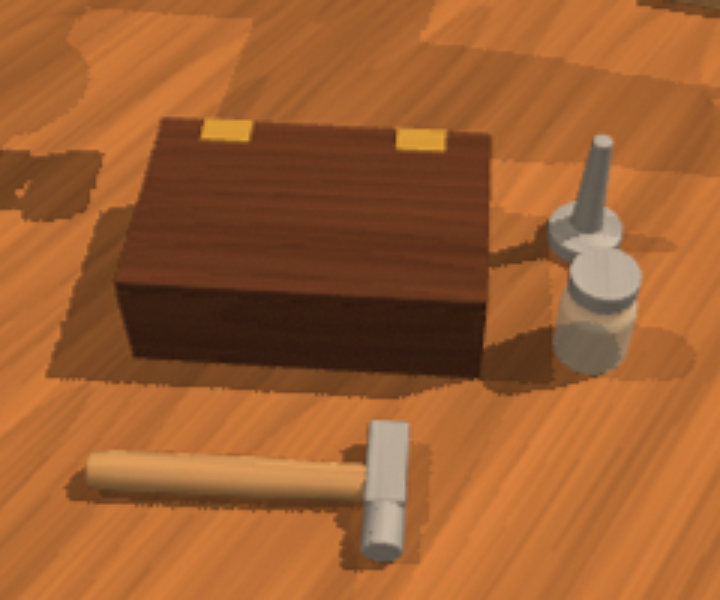

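```bash
python3 -c "
from cell import env
print(env.close_job())"
```

```text
the job is handed in; nothing more can be done
None
```

The tool case is packed: the flap was pushed fully down first, with the lid still open. Then the lid was pushed over, eased down and pressed shut. I handed the job in at about 24 s of robot time.

**Flap:** it was pressed with about 20 N against a solid stop. Its free corners in the scene view sat at or slightly below the 0° prediction, within about 1°. It was still down after the tool left.

**Lid:** I eased it down, at 0.5–1 mm per row at the end, and pressed it with about 21 N against a solid stop. In the last picture its front corners were within about 3 pixels of the 0° prediction at 3x enlargement, on the shut side. No gap was visible.

**Jar, mandrel and hammer:** the jar and hammer show no visible shift between the first and last pictures. I did not measure the mandrel again, but it looks unmoved.

**What disagreed:** the fingertips turned out to sit about 36 mm higher than the reported TCP. My first push therefore passed just over the top of the flap without moving it. I backed off, lowered the tool and corrected for this. The final lid contact then came at the height I predicted.

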